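# Divert the broken core to the scrap bin

## Task

One of the three sand cores is broken (chipped top). Swing the diverter lever all the way over toward the red scrap bin, then drop the broken core into the diverter's hopper, so that it slides down into the red bin. Leave the two whole cores standing where they are.

Things in the scene. Friction and masses are not known exactly. Their poses are not given: they have to be found in the camera images.
- diverter: Fixed grey sheet-metal stand, clear front window, 160 mm wide (own y), 110 deep (x), 250 high. Origin under its middle, on the table; x away from the robot, y left, z up, turned up to 6 degrees. Open top = hopper: inside 102 mm in x, 136 in y at the rim, 84 in y 44 mm lower. Below it a tipping plate on a shaft along x, 135 mm up; parts slide off its low side down a chute into the bin there.
- hopper_mouth (a point): Centre of the hopper's open top, 252 mm above the table (2 mm above the rim).
- flap (a joint): Lever and tipping plate on one shaft. 0 = lever upright, plate level; positive (rad) = lever leans left (diverter +y) and parts go left; negative = right. Stops at -0.75 and 0.75. Starts within 0.3 of the middle and stays where left (friction 0.22 N m, about 1.6 N at the yellow grip).
- lever_top (a point): Centre of the top of the lever's yellow round grip (24 mm diameter, 40 long, on a 10 mm rod), 150 mm from the shaft axis, 100 mm before the diverter's origin (its -x), 45 mm clear of the front window. Swings sideways on an arc: 285 mm above the table upright; at a stop 245 mm and 102 mm to that side.
- red_bin: Red scrap bin, fixed, open square box 120 x 120 mm, 45 mm high, walls 3 mm; origin at the centre of its underside. Stands beside the diverter, 151 mm left or right of its origin (varies), blue bin at the other side.
- core_broken: Broken sand core to be scrapped: tan, waisted, widest 48 mm, 59 mm high, with a chipped, jagged top; stands upright on the table. Origin at the centre of its underside, z up. About 70 g. Grip it across its width from above, about 30 mm above its foot; it is nearly round, so any yaw will do. Its place among the three cores varies.
- core_5: Whole sand core, tan, squat with a straight neck, 48 mm wide, 50 mm high, standing. Origin at the centre of its underside. Leave alone.
- core_2: Whole sand core, tan, with a long thin neck, 42 mm wide, 70 mm high, standing. Origin at the centre of its underside. Leave alone.
Not all that is in view belongs to the job. What is shaped like the core_broken but green or turquoise is not meant.

How it is judged:
On the way, in this order (a step that is already met when the one before it is completed fails the run):
1. the lever is swung over toward the red bin (0.60 rad or more from upright) (((y of red_bin in the frame of diverter above 0.05 m and value of joint flap above 0.6 rad) or (y of red_bin in the frame of diverter below -0.05 m and value of joint flap below -0.6 rad))), for 0.1 s.
2. the broken core is in the hopper or over its mouth (foot less than 60 mm above the rim), with the lever set (((y of red_bin in the frame of diverter above 0.05 m and value of joint flap above 0.6 rad) or (y of red_bin in the frame of diverter below -0.05 m and value of joint flap below -0.6 rad)) and horizontal distance between core_broken and hopper_mouth below 0.05 m and height (world z) of core_broken between 0.17 and 0.312 m).
3. the broken core, let go by the fingers, passes down inside the diverter (((y of red_bin in the frame of diverter above 0.05 m and value of joint flap above 0.6 rad) or (y of red_bin in the frame of diverter below -0.05 m and value of joint flap below -0.6 rad)) and y of core_broken in the frame of diverter between -0.1 and 0.1 m and x of core_broken in the frame of diverter between -0.06 and 0.06 m and height (world z) of core_broken below 0.17 m and contact force between the fingers and core_broken below 0.1 N).
At the end, for the whole second after the job is handed in: The broken core lies inside the red bin, its origin within the bin's outline and less than 60 mm above the bin's underside, no longer moving faster than 0.2 m/s (slight rocking is fine), with the lever still at least 0.60 rad over toward the red bin (x of core_broken in the frame of red_bin between -0.06 and 0.06 m and y of core_broken in the frame of red_bin between -0.06 and 0.06 m and z of core_broken in the frame of red_bin below 0.06 m and ((y of red_bin in the frame of diverter above 0.05 m and value of joint flap above 0.6 rad) or (y of red_bin in the frame of diverter below -0.05 m and value of joint flap below -0.6 rad)) and linear speed of core_broken below 0.2 m/s); the robot touches nothing.
It fails at once if a whole core is moved by more than 30 mm or tipped by more than 0.5 rad (distance of any of core_5, core_2 from where it was at the start of the episode above 0.03 m or angle between any of core_5, core_2's own z axis and vertical above 0.5 rad).
It also fails if it takes over 45 s, if anything falls off the work surface, if the arm or the gripper's body presses on something with over 40 N, if the wrist force passes 120 N, or if a joint passes its speed limit or range.

## Robot

A 6-joint arm with a two-finger parallel gripper is mounted at the origin on the work surface; the furniture and walls round the work are solid. World frame = base frame: x ahead of the robot, y to its left, z up, the work surface at z = 0. Lengths are in m, angles in rad, forces in N, time in s.
With the tool pointing down it reaches from about 0.425 to 0.95 m from the base axis. Payload 3.5 kg.
Tool frame: the origin (TCP) lies midway between the tips of the shut fingers; the grasp point (between the pads) lies 19 mm behind it; x points along the fingers, y is the direction in which the jaws open and shut, and the axes are right-handed (so a half turn about x gives the same grasp; the last joint's range is limited). The gripper opens to 85 mm and grips with 20 to 120 N. Pads are 22 mm wide; open, the fingers measure 114 mm over their backs; the gripper's body (76 mm by 85 mm) begins 54 mm behind the grasp point. The pads swing forward as they close: fully open they stand 13 mm farther back than shut.
Start: joints at [1.138, 0.286, 1.577, -0, 1.279, -0.15], TCP at [0.188, 0.648, 0.231] pointing down, gripper open.
Joint ranges: [-2.77, 2.77], [-0.9, 2.22], [0.21, 2.48], [-1.53, 4.67], [0.24, 2.81], [-2.84, 2.84]. Speed limits (rad/s): [2.79, 2.79, 3.14, 3.14, 3.14, 3.14].

## Interface

Orientations are given as a unit quaternion [x, y, z, w].
In Python, from plant import ctrl, vision gives the robot as it stands. The module is installed in compiled form; this text tells all that it offers.
- The arm moves only by the tool play_rows, never from a script. Its arguments are lists of equal length, an entry for each row: "claw": the closure in counts, from 0 (fully open) to 255 (shut); "travel": the shift along the tool's x, y, z in m, a list of three; "dr": the turn, a rotation vector about the tool's x, y, z in rad, a list of three. In form: {"claw": [claw, ...], "travel": [[tx, ty, tz], ...], "dr": [[wx, wy, wz], ...]}. A call has 1 to 20 rows; each row is the pose to reach, as a shift and turn from the pose measured when the call began, along the tool's axes at that moment; what a row does not reach only later rows make up. A row lasts 1/10 s, in which the tool goes at most 50 mm and 8.59 degrees, less where a joint would pass 70% of its speed; a pose out of reach is approached as far as the arm can. A call with a gripper value outside its range is refused whole. The fingers move at their own pace and stop on an object; "force" is the grip in N (left out, the last holds). Time passes only in rows, so rows that repeat a pose let the fingers close. It gives the time, the measured TCP pose, the force and the opening at its end, in the units of the state.
- ctrl.get_state(): the state, without advancing time (a new reading comes with each control period).
- vision.read_camera(name): name is "side" or "top"; returns a dict with "img" (420x560x3 uint8, red, green, blue), "range_z" (420x560 float32, m along the optical axis (not along the pixel's ray), 0 where there is no reading), "K" (3x3 intrinsics, pixels), "distortion" ([k1, k2, p1, p2, k3] as OpenCV has them; the pictures are not rectified), "world_to_cam" (4x4, takes a point from world to camera coordinates). Camera axes: x right, y up, looking along -z (the intrinsics and any distortion apply to the point x, -y, -z); pixel columns grow to the right and rows downward; lengths in m; the calibration is good to about 2 mm. A picture is of the moment at which its call begins.
- ctrl.sign_off(): hands the job in, once; it reports no verdict.
The state is a dict: "time": time; "qpos": joint angles; "dq": joint speeds; "joint_efforts": joint torques, N m; "eef_pos": TCP position; "tcp_rot": TCP orientation; "contact_force": force on the tool from outside, world axes, zero at the start; "wrist_torque": the same for the moment, N m; "opening": opening from 0.0 (shut) to 1.0 (fully open).
Only numpy, scipy, OpenCV 4.12 (cv2) and the standard library are available. Lean on these libraries where they do the work, as an engineer would, in place of code of your own. Each camera call takes 0.05 s, during which the arm holds its last target.

## Working session

There is one attempt and no reset: what is moved stays moved. The work goes in short steps, Python scripts to look and compute and a tool call to move; the robot and the scene stay as the last step left them, time stands still between calls to the robot, and variables do not carry over. Pictures are saved under pics/ and viewed, and the job is handed in when it is done.

Besides the shell and the picture viewer there is one more tool, called in YAML: its name, and indented under it one key for each argument. play_rows: Moves the arm, as the interface text tells. Its arguments: {"type":"object","properties":{"claw":{"type":"array","items":{"type":"number"}},"travel":{"type":"array","items":{"type":"array","items":{"type":"number"}}},"dr":{"type":"array","items":{"type":"array","items":{"type":"number"}}},"force":{"type":"number"}},"required":["claw","travel","dr"]}

```bash
mkdir -p pics; python3 - <<'E'
from plant import ctrl, vision
import cv2,numpy as np,pickle
s=ctrl.get_state();print({k:np.round(v,3) for k,v in s.items()})
for n in("side","top"):
    c=vision.read_camera(n);pickle.dump(c,open(n+".pkl","wb"))
    cv2.imwrite(f"pics/{n}0.png",c["img"][:,:,::-1]);print(n,c["K"],c["distortion"],c["world_to_cam"].round(4))
E
```

```text
{'time': np.float64(0.0), 'qpos': array([ 1.138,  0.287,  1.578, -0.   ,  1.279, -0.15 ]), 'dq': array([-0.001, -0.001,  0.   ,  0.001, -0.   ,  0.001]), 'joint_efforts': array([-0.0000e+00, -4.0600e+01, -2.9261e+01, -0.0000e+00,  6.0000e-03,
       -0.0000e+00]), 'eef_pos': array([0.188, 0.648, 0.23 ]), 'tcp_rot': array([ 0.099,  0.7  , -0.1  ,  0.7  ]), 'contact_force': array([ 0.913,  0.234, -0.177]), 'wrist_torque': array([-0.01 , -0.011,  0.015]), 'opening': np.float64(1.001)}
side [[465.05067472   0.         282.47491929]
 [  0.         465.05067472 202.8230334 ]
 [  0.           0.           1.        ]] [-0.07354217  0.          0.          0.          0.        ] [[ 0.6408  0.7673  0.0251 -0.2526]
 [-0.3597  0.2712  0.8928  0.0569]
 [ 0.6783 -0.5811  0.4498 -1.4733]
 [ 0.      0.      0.      1.    ]]
top [[434.45486213   0.         276.98570332]
 [  0.         434.45486213 213.28696275]
 [  0.           0.           1.        ]] [-0.0212764  0.         0.         0.         0.       ] [[ 1.0000e-04 -1.0000e+00  4.1000e-03 -8.4100e-02]
 [ 9.9010e-01  7.0000e-04  1.4020e-01 -5.3460e-01]
 [-1.4020e-01  4.1000e-03  9.9010e-01 -1.1102e+00]
 [ 0.0000e+00  0.0000e+00  0.0000e+00  1.0000e+00]]
```

View pics/side0.png

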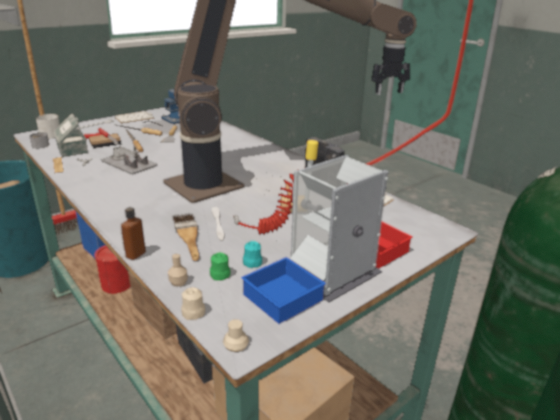

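View pics/top0.png

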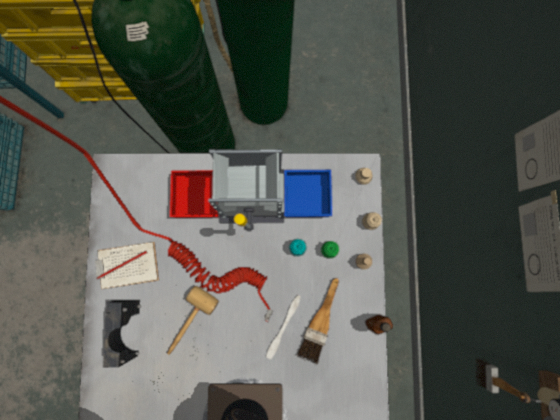

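```bash
python3 - <<'E'
import cv2,pickle,numpy as np
s=pickle.load(open("side.pkl","rb"))["img"][:,:,::-1];t=pickle.load(open("top.pkl","rb"))["img"][:,:,::-1]
f=lambda a,k:cv2.resize(a,None,fx=k,fy=k,interpolation=cv2.INTER_CUBIC)
cv2.imwrite("pics/a.png",f(s[245:355,150:270],5));cv2.imwrite("pics/b.png",f(t[155:275,335:395],5));cv2.imwrite("pics/c.png",f(t[140:250,160:340],4.4));cv2.imwrite("pics/d.png",f(s[130:300,270:420],3.5))
E
```

```text
(no output)
```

View pics/a.png

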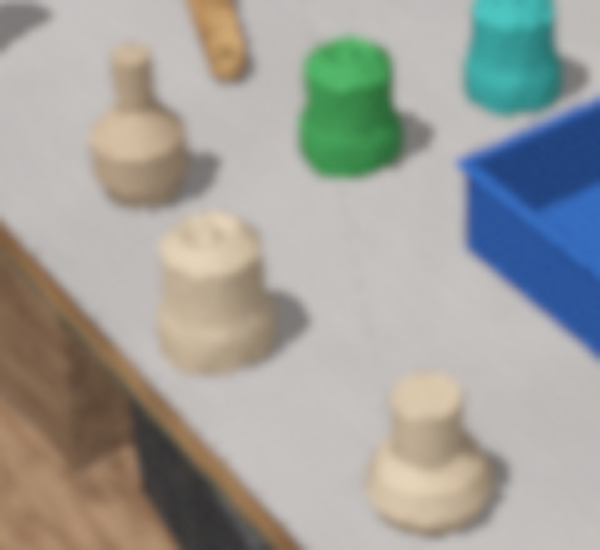

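View pics/b.png

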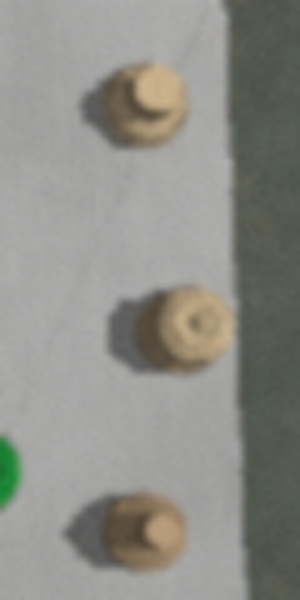

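View pics/c.png

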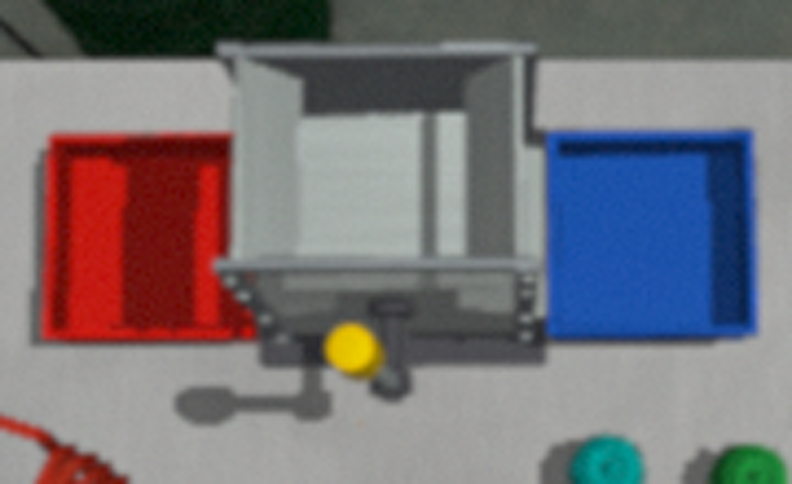

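View pics/d.png

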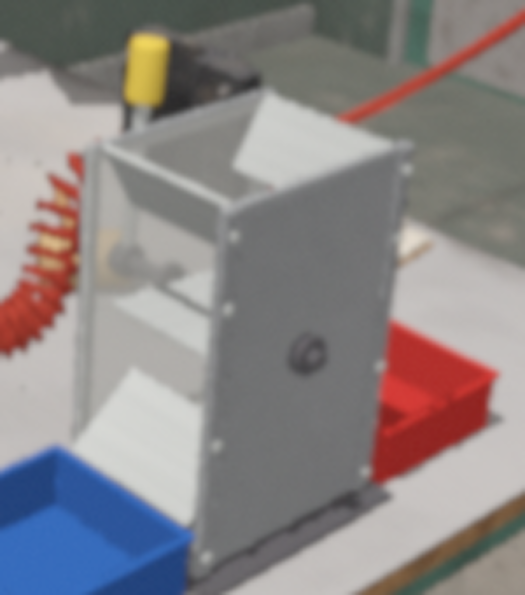

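```bash
cat > h.py <<'E'
import numpy as np,cv2,pickle
def und(c,uv):
    return cv2.undistortPoints(np.array([[uv]],float),c["K"],np.array(c["distortion"]))[0,0]
def ray(c,uv):
    x,y=und(c,uv);M=np.linalg.inv(c["world_to_cam"]);d=M[:3,:3]@[x,-y,-1.];return M[:3,3],d
def atz(c,uv,z):
    o,d=ray(c,uv);return o+d*(z-o[2])/d[2]
def dep(c,uv):
    o,d=ray(c,uv);return o+d*c["range_z"][int(round(uv[1])),int(round(uv[0]))]
def tri(c1,u1,c2,u2):
    o1,d1=ray(c1,u1);o2,d2=ray(c2,u2)
    s=np.linalg.lstsq(np.c_[d1,-d2],o2-o1,rcond=None)[0];a=o1+d1*s[0];b=o2+d2*s[1];return (a+b)/2,np.linalg.norm(a-b)
def proj(c,p):
    p=np.atleast_2d(p);q=p@c["world_to_cam"][:3,:3].T+c["world_to_cam"][:3,3]
    q=q*[1,-1,-1];return cv2.projectPoints(q,np.zeros(3),np.zeros(3),c["K"],np.array(c["distortion"]))[0][:,0]
def load():return [pickle.load(open(n+".pkl","rb")) for n in("side","top")]
E
python3 - <<'E'
from h import *
s,t=load();np.set_printoptions(precision=4,suppress=True)
print("core top",tri(s,(192,291.4),t,(374.6,219.4)),dep(t,(374.6,219.4)),dep(s,(192,291.4)))
print("lever",tri(s,(312.9,141),t,(240,219.1)),dep(t,(240,219)))
C=lambda x,y:(160+x/4.4,140+y/4.4)
for p in [(218,48),(534,48),(540,265),(215,265)]: print("rim",atz(t,C(*p),.25),dep(t,C(*p)))
D=lambda x,y:(270+x/3.5,130+y/3.5)
for a,b in [((98,148),(215,265)),((228,208),(538,265)),((408,146),(534,48))]: print(tri(s,D(*a),t,C(*b)))
for p in [(50,135),(42,338),(548,132),(752,132),(755,332),(548,336)]: print("bin",atz(t,C(*p),.045))
# cloud of cores and diverter from both
for c,n in((s,"s"),(t,"t")):
    v,u=np.mgrid[0:420,0:560];z=c["range_z"];pts=cv2.undistortPoints(np.stack([u,v],-1).reshape(-1,1,2).astype(float),c["K"],np.array(c["distortion"]))[:,0]
    M=np.linalg.inv(c["world_to_cam"]);zz=z.ravel();P=(np.c_[pts[:,0],-pts[:,1],-np.ones(len(pts))]*zz[:,None])@M[:3,:3].T+M[:3,3]
    P=P[zz>0];np.save(n+"P.npy",P)
    for nm,(x,y) in {"a":(.40,-.42),"b":(.5,-.44),"c":(.61,-.42)}.items():
        q=P[(abs(P[:,0]-x)<.045)&(abs(P[:,1]-y)<.06)&(P[:,2]>.012)&(P[:,2]<.1)]
        if len(q):print(n,nm,len(q),q.min(0),q.max(0))
    q=P[(P[:,2]>.24)&(P[:,2]<.26)&(P[:,0]>.4)&(abs(P[:,1]+.06)<.2)&(P[:,0]<.75)]
    if len(q):print("rimcloud",len(q),q.min(0),q.max(0))
E
```

```text
core top (array([ 0.5174, -0.3368,  0.0534]), np.float64(0.0032710438875651663)) [ 0.5167 -0.3384  0.0526] [ 0.5182 -0.3354  0.0532]
lever (array([ 0.489 , -0.0049,  0.2852]), np.float64(0.004394355372703749)) [ 0.4876 -0.0067  0.286 ]
rim [0.6428 0.065  0.25  ] [0.6421 0.0646 0.2523]
rim [ 0.6429 -0.0926  0.25  ] [ 0.6427 -0.0926  0.2507]
rim [ 0.5331 -0.0954  0.25  ] [ 0.5748 -0.0997  0.0084]
rim [0.533 0.064 0.25 ] [0.5322 0.0632 0.2549]
(array([0.502 , 0.0217, 0.2217]), np.float64(0.11479721173504748))
(array([ 0.5689, -0.066 ,  0.2144]), np.float64(0.08239982832727764))
(array([ 0.6736, -0.0599,  0.284 ]), np.float64(0.10141894825656926))
bin [0.6481 0.1975 0.045 ]
bin [0.5241 0.198  0.045 ]
bin [ 0.6501 -0.104   0.045 ]
bin [ 0.6503 -0.2276  0.045 ]
bin [ 0.528  -0.2273  0.045 ]
bin [ 0.5255 -0.1037  0.045 ]
rimcloud 1158 [ 0.4819 -0.0954  0.24  ] [0.6491 0.0674 0.26  ]
rimcloud 969 [ 0.4766 -0.0919  0.24  ] [0.648  0.0641 0.2575]
```

```bash
python3 - <<'E'
from h import *
s,t=load();np.set_printoptions(precision=4,suppress=True)
C=lambda x,y:(160+x/4.4,140+y/4.4)
D=lambda x,y:(270+x/3.5,130+y/3.5)
for a,b in [((98,148),(540,265)),((228,208),(534,48)),((408,146),(218,48))]: print(tri(s,D(*a),t,C(*b)))
for n in "st":
    P=np.load(n+"P.npy")
    for nm,(x,y) in {"long":(.41,-.31),"brk":(.515,-.335),"squat":(.625,-.32)}.items():
        q=P[(abs(P[:,0]-x)<.045)&(abs(P[:,1]-y)<.045)&(P[:,2]>.008)&(P[:,2]<.1)]
        print(n,nm,len(q),q.min(0),q.max(0))
        for lo,hi in((.008,.025),(.025,.045),(.045,.08)):
            r=q[(q[:,2]>lo)&(q[:,2]<hi),:2]
            if len(r)>5:
                k=cv2.minEnclosingCircle(r.astype(np.float32)); A=np.c_[r,np.ones(len(r))];w=np.linalg.lstsq(A,(r**2).sum(1),rcond=None)[0]
                print("  ",lo,len(r),np.round(k[0],4),round(k[1],4),"fit",w[:2]/2)
E
```

```text
(array([ 0.5364, -0.0919,  0.2493]), np.float64(0.009473169665243057))
(array([ 0.6441, -0.0911,  0.2512]), np.float64(0.004352068408422883))
(array([0.6436, 0.0655, 0.248 ]), np.float64(0.0005877031709858933))
s long 401 [ 0.3986 -0.3322  0.0087] [ 0.4331 -0.2922  0.0721]
   0.008 109 [ 0.4131 -0.3128] 0.0202 fit [ 0.4113 -0.3118]
   0.025 196 [ 0.4134 -0.3125] 0.0204 fit [ 0.4137 -0.3131]
   0.045 96 [ 0.411  -0.3112] 0.0092 fit [ 0.4107 -0.3115]
s brk 565 [ 0.5026 -0.36    0.0081] [ 0.5439 -0.3173  0.0566]
   0.008 181 [ 0.5212 -0.3388] 0.0229 fit [ 0.5199 -0.3376]
   0.025 176 [ 0.5205 -0.3381] 0.0197 fit [ 0.5189 -0.3374]
   0.045 208 [ 0.518  -0.3358] 0.0201 fit [ 0.5198 -0.3376]
s squat 572 [ 0.6224 -0.3457  0.0083] [ 0.6662 -0.2989  0.0522]
   0.008 296 [ 0.6439 -0.3216] 0.0243 fit [ 0.6439 -0.3218]
   0.025 145 [ 0.6457 -0.3211] 0.0159 fit [ 0.6432 -0.3208]
   0.045 131 [ 0.6435 -0.3218] 0.0154 fit [ 0.6437 -0.3213]
t long 221 [ 0.3886 -0.3446  0.0084] [ 0.4448 -0.2906  0.0743]
   0.008 16 [ 0.4195 -0.3208] 0.0349 fit [ 0.4162 -0.3212]
   0.025 149 [ 0.4089 -0.3106] 0.0214 fit [ 0.4087 -0.3113]
   0.045 56 [ 0.4094 -0.3095] 0.0103 fit [ 0.4087 -0.3101]
t brk 263 [ 0.4947 -0.3557  0.0083] [ 0.5385 -0.3129  0.0613]
   0.008 55 [ 0.5167 -0.3348] 0.0236 fit [ 0.5177 -0.3366]
   0.025 27 [ 0.5135 -0.3308] 0.0189 fit [ 0.5168 -0.3348]
   0.045 181 [ 0.5171 -0.3359] 0.0202 fit [ 0.5167 -0.3355]
t squat 235 [ 0.6173 -0.3445  0.008 ] [ 0.6634 -0.2968  0.0554]
   0.008 122 [ 0.6376 -0.3237] 0.0292 fit [ 0.642  -0.3202]
   0.025 35 [ 0.641  -0.3192] 0.0174 fit [ 0.6437 -0.3211]
   0.045 78 [ 0.6421 -0.3202] 0.0134 fit [ 0.6422 -0.3198]
```

```bash
cat >> h.py <<'E'
from scipy.spatial.transform import Rotation as Ro
def plan(pts,Rt=None):
    from plant import ctrl
    s=ctrl.get_state();R=Ro.from_quat(s["tcp_rot"]).as_matrix();p=np.array(s["eef_pos"])
    print("t",round(s["time"],2),"tcp",p.round(4),"open",s["opening"],"F",np.round(s["contact_force"],1));print(R.round(3))
    for q in pts: print(q,"->",(R.T@(np.array(q)-p)).round(3))
    if Rt is None: Rt=np.array([[0,0,1],[0,1,0],[-1,0,0.]])
    print("dr",Ro.from_matrix(R.T@Rt).as_rotvec().round(3), "dr flip",Ro.from_matrix(R.T@Rt@np.diag([1,-1,-1])).as_rotvec().round(3))
E
python3 -c "
from h import *
plan([(.2,.64,.36),(.45,.35,.38),(.488,.1,.38),(.488,-.085,.36),(.488,-.085,.235)])"
```

```text
t 0.1 tcp [0.1881 0.6476 0.2301] open 0.9981489003785854 F [0.1 0.7 0.9]
[[-0.001  0.279  0.96 ]
 [-0.002  0.96  -0.279]
 [-1.    -0.002 -0.   ]]
(0.2, 0.64, 0.36) -> [-0.13  -0.004  0.014]
(0.45, 0.35, 0.38) -> [-0.15  -0.213  0.335]
(0.488, 0.1, 0.38) -> [-0.149 -0.443  0.441]
(0.488, -0.085, 0.36) -> [-0.129 -0.62   0.492]
(0.488, -0.085, 0.235) -> [-0.004 -0.62   0.492]
dr [-0.283 -0.001  0.002] dr flip [2.859e+00 3.000e-03 1.000e-03]
```

play_rows:
  claw: [255,255,255,255,255,255,255,255,255,255,255,255,255,255,255,255,255,255,255,255]
  travel:
    - [-0.04,0,0]
    - [-0.08,0,0.01]
    - [-0.12,0,0.02]
    - [-0.15,-0.02,0.05]
    - [-0.15,-0.045,0.09]
    - [-0.15,-0.07,0.13]
    - [-0.15,-0.095,0.17]
    - [-0.15,-0.125,0.21]
    - [-0.15,-0.155,0.25]
    - [-0.15,-0.185,0.29]
    - [-0.15,-0.215,0.33]
    - [-0.15,-0.255,0.35]
    - [-0.15,-0.295,0.37]
    - [-0.15,-0.34,0.39]
    - [-0.15,-0.385,0.41]
    - [-0.15,-0.43,0.435]
    - [-0.15,-0.475,0.45]
    - [-0.15,-0.52,0.463]
    - [-0.15,-0.565,0.477]
    - [-0.15,-0.61,0.49]
  dr:
    - [0,0,0]
    - [-0.05,0,0]
    - [-0.1,0,0]
    - [-0.15,0,0]
    - [-0.2,0,0]
    - [-0.25,0,0]
    - [-0.283,0,0]
    - [-0.283,0,0]
    - [-0.283,0,0]
    - [-0.283,0,0]
    - [-0.283,0,0]
    - [-0.283,0,0]
    - [-0.283,0,0]
    - [-0.283,0,0]
    - [-0.283,0,0]
    - [-0.283,0,0]
    - [-0.283,0,0]
    - [-0.283,0,0]
    - [-0.283,0,0]
    - [-0.283,0,0]

```text
time: 2.1
eef_pos: [0.488, -0.0764, 0.3807]
tcp_rot: [-0.001, 0.708, -0.001, 0.707]
contact_force: [0.8, -0.2, 0.1]
opening: 0.004
```

```bash
python3 -c "
from h import *
plan([(.488,-.085,.36),(.488,-.085,.235),(.488,.036,.235)])"
```

```text
t 2.1 tcp [ 0.488  -0.0764  0.3807] open 0.004283155690166387 F [ 0.8 -0.2  0.1]
[[-0.001 -0.     1.   ]
 [-0.002  1.     0.   ]
 [-1.    -0.002 -0.001]]
(0.488, -0.085, 0.36) -> [ 0.021 -0.009  0.   ]
(0.488, -0.085, 0.235) -> [ 0.146 -0.008  0.   ]
(0.488, 0.036, 0.235) -> [0.146 0.113 0.   ]
dr [ 0.    -0.001  0.002] dr flip [-3.141e+00 -3.000e-03 -2.000e-03]
```

play_rows:
  claw: [255,255,255,255,255,255,255,255,255,255,255,255,255,255]
  travel:
    - [0.05,-0.008,0]
    - [0.09,-0.008,0]
    - [0.125,-0.008,0]
    - [0.146,-0.008,0]
    - [0.146,-0.008,0]
    - [0.146,0.01,0]
    - [0.146,0.025,0]
    - [0.146,0.04,0]
    - [0.146,0.055,0]
    - [0.146,0.07,0]
    - [0.146,0.085,0]
    - [0.146,0.1,0]
    - [0.146,0.11,0]
    - [0.146,0.11,0]
  dr:
    - [0,0,0]
    - [0,0,0]
    - [0,0,0]
    - [0,0,0]
    - [0,0,0]
    - [0,0,0]
    - [0,0,0]
    - [0,0,0]
    - [0,0,0]
    - [0,0,0]
    - [0,0,0]
    - [0,0,0]
    - [0,0,0]
    - [0,0,0]

```text
time: 3.5
eef_pos: [0.4879, 0.0348, 0.2353]
tcp_rot: [-0.001, 0.707, 0.0, 0.707]
contact_force: [-0.1, -0.1, -0.1]
opening: -0.002
```

```bash
python3 - <<'E'
from h import *
from plant import vision
c=vision.read_camera("side");t=vision.read_camera("top")
f=lambda a,k:cv2.resize(a,None,fx=k,fy=k,interpolation=cv2.INTER_CUBIC)
cv2.imwrite("pics/e.png",np.hstack([f(c["img"][100:250,260:410,::-1],2.6),f(t["img"][120:270,160:310,::-1],2.6)]))
pickle.dump(c,open("side.pkl","wb"));pickle.dump(t,open("top.pkl","wb"))
E
```

```text
(no output)
```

View pics/e.png

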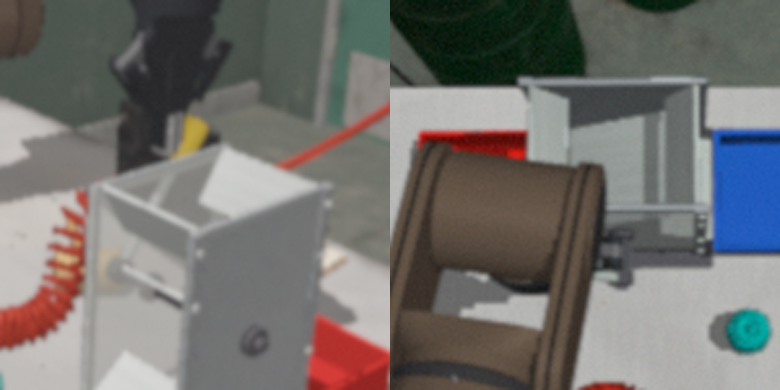

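play_rows:
  claw: [255,255,255]
  travel:
    - [0,0.004,0]
    - [0,0.008,0]
    - [0,0.008,0]
  dr:
    - [0,0,0]
    - [0,0,0]
    - [0,0,0]

```text
time: 3.9
eef_pos: [0.488, 0.0418, 0.235]
tcp_rot: [-0.001, 0.707, -0.0, 0.707]
contact_force: [0.3, -0.6, 1.1]
opening: -0.001
```

```bash
python3 - <<'E'
from h import *
from plant import vision
c=vision.read_camera("side");o=(260,100)
cv2.imwrite("pics/f.png",cv2.resize(c["img"][110:210,280:380,::-1],None,fx=6,fy=6,interpolation=cv2.INTER_CUBIC))
pickle.dump(c,open("side.pkl","wb"))
E
```

```text
(no output)
```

View pics/f.png

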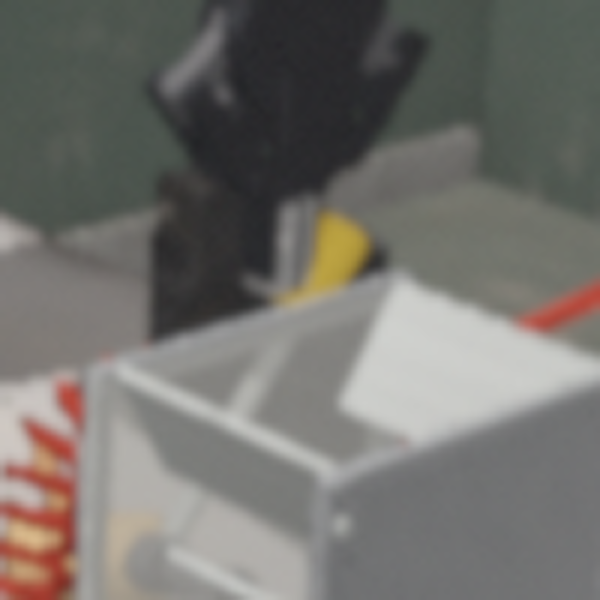

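```bash
python3 - <<'E'
from h import *
s,t=load()
for a in (.6,.65,.7,.75):
    print(a,[((proj(s,[(.488,-.0145+r*np.sin(a),.135+r*np.cos(a))])[0]-[280,110])*6).round(0) for r in(.15,.13,.11,.06)])
E
```

```text
0.6 [array([329., 214.]), array([305., 260.]), array([282., 307.]), array([222., 423.])]
0.65 [array([339., 221.]), array([314., 267.]), array([289., 312.]), array([226., 426.])]
0.7 [array([349., 230.]), array([323., 274.]), array([296., 318.]), array([230., 429.])]
0.75 [array([358., 239.]), array([331., 282.]), array([303., 324.]), array([234., 432.])]
```

play_rows:
  claw: [255,255,255,255]
  travel:
    - [0,0.004,0]
    - [0,0.006,0]
    - [0,0.008,0]
    - [0,0.008,0]
  dr:
    - [0,0,0]
    - [0,0,0]
    - [0,0,0]
    - [0,0,0]

```text
time: 4.35
eef_pos: [0.488, 0.0501, 0.235]
tcp_rot: [-0.001, 0.707, -0.0, 0.707]
contact_force: [-0.8, -0.9, 0.9]
opening: -0.001
```

play_rows:
  claw: [255,255,255,255]
  travel:
    - [0,0.002,0]
    - [0,0.004,0]
    - [0,0.005,0]
    - [0,0.005,0]
  dr:
    - [0,0,0]
    - [0,0,0]
    - [0,0,0]
    - [0,0,0]

```text
time: 4.75
eef_pos: [0.4879, 0.0553, 0.235]
tcp_rot: [-0.001, 0.707, 0.0, 0.707]
contact_force: [-0.3, -0.1, -0.2]
opening: 0.004
```

```bash
python3 -c "
from h import *
plan([(.488,.02,.235),(.488,-.02,.36),(.518,-.2,.36),(.518,-.336,.30),(.518,-.336,.011)])"
```

```text
t 4.75 tcp [0.4879 0.0553 0.235 ] open 0.003611089905066802 F [-0.3 -0.1 -0.2]
[[-0.001 -0.001  1.   ]
 [-0.001  1.     0.001]
 [-1.    -0.001 -0.001]]
(0.488, 0.02, 0.235) -> [-0.    -0.035  0.   ]
(0.488, -0.02, 0.36) -> [-0.125 -0.075 -0.   ]
(0.518, -0.2, 0.36) -> [-0.125 -0.255  0.03 ]
(0.518, -0.336, 0.3) -> [-0.065 -0.391  0.03 ]
(0.518, -0.336, 0.011) -> [ 0.224 -0.391  0.03 ]
dr [ 0.001 -0.001  0.001] dr flip [-3.14e+00 -2.00e-03 -1.00e-03]
```

play_rows:
  claw: [255,255,255,255,200,100,0,0,0,0,0,0,0]
  travel:
    - [0,-0.035,0]
    - [-0.045,-0.05,0]
    - [-0.09,-0.065,0]
    - [-0.125,-0.08,0]
    - [-0.125,-0.125,0.01]
    - [-0.125,-0.17,0.02]
    - [-0.125,-0.215,0.03]
    - [-0.125,-0.26,0.03]
    - [-0.125,-0.305,0.03]
    - [-0.105,-0.345,0.03]
    - [-0.085,-0.38,0.03]
    - [-0.065,-0.391,0.03]
    - [-0.065,-0.391,0.03]
  dr:
    - [0,0,0]
    - [0,0,0]
    - [0,0,0]
    - [0,0,0]
    - [0,0,0]
    - [0,0,0]
    - [0,0,0]
    - [0,0,0]
    - [0,0,0]
    - [0,0,0]
    - [0,0,0]
    - [0,0,0]
    - [0,0,0]
  force: 30

```text
time: 6.05
eef_pos: [0.517, -0.3361, 0.2957]
tcp_rot: [0.002, 0.709, 0.001, 0.705]
contact_force: [0.9, -0.6, 0.2]
opening: 0.999
```

```bash
python3 - <<'E'
from h import *
from plant import vision
c=vision.read_camera("side");t=vision.read_camera("top")
pickle.dump(c,open("side.pkl","wb"));pickle.dump(t,open("top.pkl","wb"))
f=lambda a,k:cv2.resize(a,None,fx=k,fy=k,interpolation=cv2.INTER_CUBIC)
cv2.imwrite("pics/g.png",np.hstack([f(c["img"][110:210,280:380,::-1],4),f(t["img"][150:250,190:290,::-1],4)]))
cv2.imwrite("pics/g2.png",c["img"][:,:,::-1])
for a in (.6,.65,.7,.75):
    p=[(.488,-.0145+.15*np.sin(a),.135+.15*np.cos(a))]
    print(a,(proj(s:=c,p)[0]-[280,110])*4,(proj(t,p)[0]-[190,150])*4+[400,0])
plan([(.518,-.336,.2),(.518,-.336,.008)])
E
```

```text
0.6 [219.42630049 142.42951241] [459.36249289 281.6597727 ]
0.65 [226.23643623 147.53457614] [449.28505726 282.67129312]
0.7 [232.66470455 153.15164782] [439.8210065  283.74196894]
0.75 [238.70115077 159.25915377] [430.99339075 284.86727537]
t 6.15 tcp [ 0.5185 -0.3351  0.3001] open 1.001476767276733 F [ 0.4  0.4 -0.7]
[[-0.001 -0.001  1.   ]
 [ 0.001  1.     0.001]
 [-1.     0.001 -0.001]]
(0.518, -0.336, 0.2) -> [ 0.1   -0.001 -0.   ]
(0.518, -0.336, 0.008) -> [ 0.292 -0.001 -0.   ]
dr [ 0.001 -0.001 -0.001] dr flip [-3.141e+00  1.000e-03 -2.000e-03]
```

View pics/g.png

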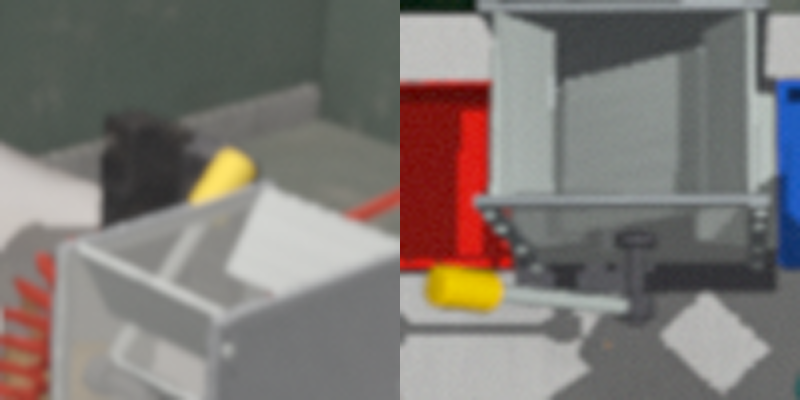

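View pics/g2.png

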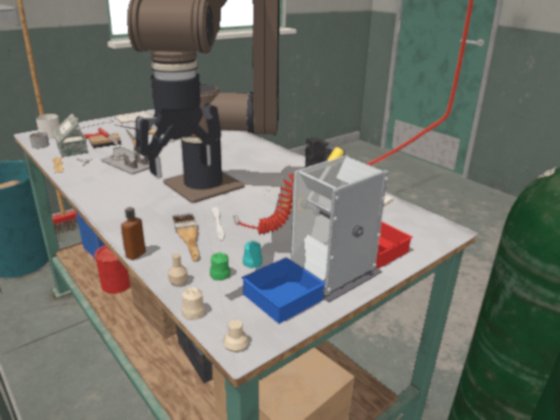

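Lever top at about (338,150) in the side view and (199,222) in the top view, matching a flap angle of roughly 0.73. The broken core is at side pixel (192,302). Next I descend on it.

play_rows:
  claw: [0,0,0,0,0,0,0,0,0,0,0,255,255,255,255,255,255,255]
  travel:
    - [0.045,-0.001,0]
    - [0.09,-0.001,0]
    - [0.13,-0.001,0]
    - [0.17,-0.001,0]
    - [0.2,-0.001,0]
    - [0.225,-0.001,0]
    - [0.25,-0.001,0]
    - [0.27,-0.001,0]
    - [0.285,-0.001,0]
    - [0.292,-0.001,0]
    - [0.292,-0.001,0]
    - [0.292,-0.001,0]
    - [0.292,-0.001,0]
    - [0.292,-0.001,0]
    - [0.292,-0.001,0]
    - [0.292,-0.001,0]
    - [0.292,-0.001,0]
    - [0.292,-0.001,0]
  dr:
    - [0,0,0]
    - [0,0,0]
    - [0,0,0]
    - [0,0,0]
    - [0,0,0]
    - [0,0,0]
    - [0,0,0]
    - [0,0,0]
    - [0,0,0]
    - [0,0,0]
    - [0,0,0]
    - [0,0,0]
    - [0,0,0]
    - [0,0,0]
    - [0,0,0]
    - [0,0,0]
    - [0,0,0]
    - [0,0,0]
  force: 30

```text
time: 7.95
eef_pos: [0.5189, -0.3366, 0.0097]
tcp_rot: [-0.001, 0.707, 0.0, 0.707]
contact_force: [-1.3, 1.1, 7.3]
opening: 0.516
```

play_rows:
  claw: [255,255,255,255,255,255,255,255,255]
  travel:
    - [-0.015,0,0]
    - [-0.04,0,0]
    - [-0.085,0,0]
    - [-0.13,0,0]
    - [-0.175,0,0]
    - [-0.22,0,0]
    - [-0.265,0,0]
    - [-0.3,0,0]
    - [-0.3,0,0]
  dr:
    - [0,0,0]
    - [0,0,0]
    - [0,0,0]
    - [0,0,0]
    - [0,0,0]
    - [0,0,0]
    - [0,0,0]
    - [0,0,0]
    - [0,0,0]

```text
time: 8.85
eef_pos: [0.5206, -0.338, 0.3186]
tcp_rot: [-0.004, 0.703, -0.003, 0.711]
contact_force: [0.2, 0.0, 0.1]
opening: 0.519
```

```bash
python3 - <<'E'
from h import *
from plant import vision
c=vision.read_camera("side")
pickle.dump(c,open("side.pkl","wb"))
cv2.imwrite("pics/h.png",cv2.resize(c["img"][130:370,90:330,::-1],None,fx=2.5,fy=2.5,interpolation=cv2.INTER_CUBIC))
plan([(.588,-.0147,.33)])
E
```

```text
t 8.9 tcp [ 0.5197 -0.3372  0.3145] open 0.5165320012639871 F [-0.1 -0.7 -0.5]
[[ 0.006 -0.001  1.   ]
 [-0.006  1.     0.001]
 [-1.    -0.006  0.006]]
(0.588, -0.0147, 0.33) -> [-0.017  0.322  0.069]
dr [0.001 0.006 0.006] dr flip [-3.141 -0.01   0.01 ]
```

View pics/h.png

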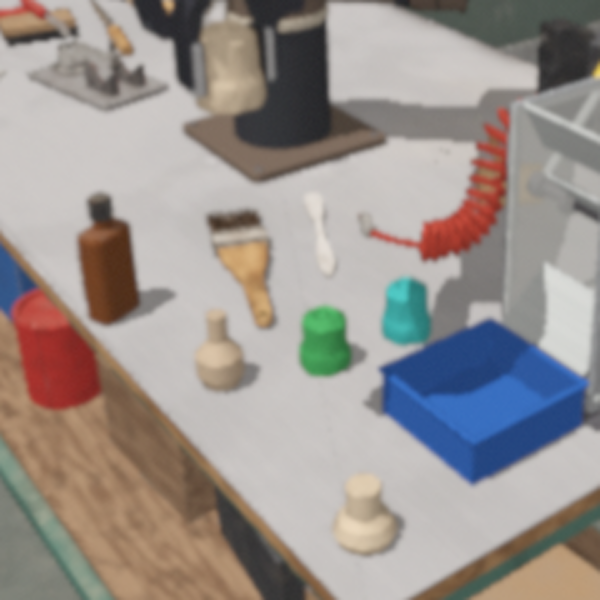

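play_rows:
  claw: [255,255,255,255,255,255,255,255,255,255,255,255,255]
  travel:
    - [-0.035,0.01,0.005]
    - [-0.04,0.04,0.015]
    - [-0.04,0.075,0.025]
    - [-0.04,0.11,0.035]
    - [-0.04,0.145,0.045]
    - [-0.04,0.18,0.055]
    - [-0.04,0.215,0.06]
    - [-0.04,0.25,0.065]
    - [-0.04,0.28,0.069]
    - [-0.04,0.305,0.069]
    - [-0.03,0.322,0.069]
    - [-0.02,0.322,0.069]
    - [-0.02,0.322,0.069]
  dr:
    - [0,0.006,0.006]
    - [0,0.006,0.006]
    - [0,0.006,0.006]
    - [0,0.006,0.006]
    - [0,0.006,0.006]
    - [0,0.006,0.006]
    - [0,0.006,0.006]
    - [0,0.006,0.006]
    - [0,0.006,0.006]
    - [0,0.006,0.006]
    - [0,0.006,0.006]
    - [0,0.006,0.006]
    - [0,0.006,0.006]

```text
time: 10.2
eef_pos: [0.5869, -0.0152, 0.329]
tcp_rot: [-0.0, 0.709, 0.001, 0.705]
contact_force: [0.7, 0.2, -0.8]
opening: 0.511
```

```bash
python3 - <<'E'
from h import *
from plant import vision
c=vision.read_camera("side");t=vision.read_camera("top")
cv2.imwrite("pics/i.png",np.hstack([cv2.resize(c["img"][80:300,260:420,::-1],None,fx=2.4,fy=2.4,interpolation=cv2.INTER_CUBIC),cv2.resize(t["img"][80:300,160:320,::-1],None,fx=2.4,fy=2.4)]))
plan([(.5885,-.0147,.28),(.5885,-.0147,.237)])
E
```

```text
t 10.3 tcp [ 0.5878 -0.016   0.3315] open 0.5101392376445639 F [ 0.6 -0.1 -0.6]
[[-0.002  0.     1.   ]
 [-0.     1.    -0.   ]
 [-1.    -0.    -0.002]]
(0.5885, -0.0147, 0.28) -> [0.052 0.001 0.001]
(0.5885, -0.0147, 0.237) -> [0.095 0.001 0.001]
dr [-0.    -0.002  0.   ] dr flip [3.141e+00 0.000e+00 3.000e-03]
```

View pics/i.png

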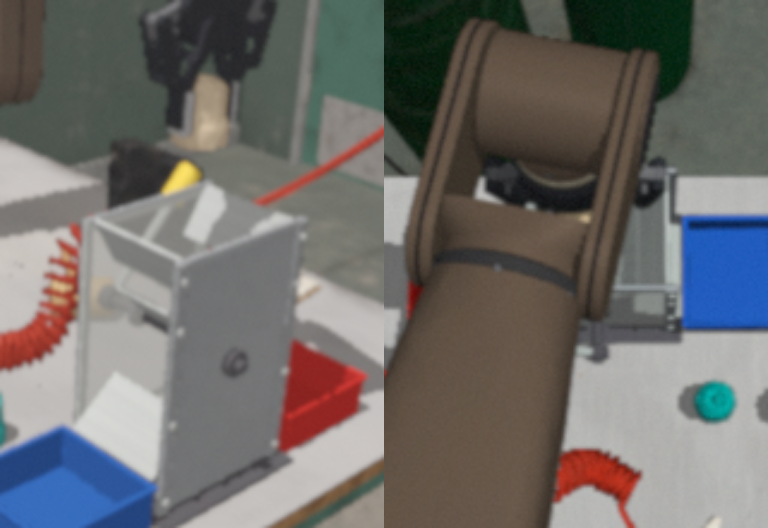

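play_rows:
  claw: [255,255,255,255,255,255,255,255,0,0,0,0,0,0,0,0]
  travel:
    - [0.02,0.001,0.001]
    - [0.04,0.001,0.001]
    - [0.055,0.001,0.001]
    - [0.07,0.001,0.001]
    - [0.082,0.001,0.001]
    - [0.092,0.001,0.001]
    - [0.092,0.001,0.001]
    - [0.092,0.001,0.001]
    - [0.092,0.001,0.001]
    - [0.092,0.001,0.001]
    - [0.092,0.001,0.001]
    - [0.092,0.001,0.001]
    - [0.08,0.001,0.001]
    - [0.05,0.001,0.001]
    - [0.01,0.001,0.001]
    - [-0.03,0.001,0.001]
  dr:
    - [0,0,0]
    - [0,0,0]
    - [0,0,0]
    - [0,0,0]
    - [0,0,0]
    - [0,0,0]
    - [0,0,0]
    - [0,0,0]
    - [0,0,0]
    - [0,0,0]
    - [0,0,0]
    - [0,0,0]
    - [0,0,0]
    - [0,0,0]
    - [0,0,0]
    - [0,0,0]

```text
time: 11.9
eef_pos: [0.5886, -0.0149, 0.3635]
tcp_rot: [0.0, 0.708, -0.0, 0.706]
contact_force: [-0.2, -0.8, 0.3]
opening: 1.002
```

```bash
python3 - <<'E'
from h import *
from plant import vision
c=vision.read_camera("side");t=vision.read_camera("top")
cv2.imwrite("pics/j.png",np.hstack([cv2.resize(c["img"][80:300,260:420,::-1],None,fx=2.4,fy=2.4,interpolation=cv2.INTER_CUBIC),cv2.resize(t["img"][80:300,160:320,::-1],None,fx=2.4,fy=2.4)]))
plan([(.5885,-.2,.36)])
E
```

```text
t 12.0 tcp [ 0.5912 -0.0154  0.3711] open 0.9973288670453021 F [-0.4  0.8 -0.2]
[[ 0.013  0.     1.   ]
 [-0.003  1.    -0.   ]
 [-1.    -0.003  0.013]]
(0.5885, -0.2, 0.36) -> [ 0.012 -0.185 -0.003]
dr [-0.     0.013  0.003] dr flip [ 3.141  0.005 -0.02 ]
```

View pics/j.png

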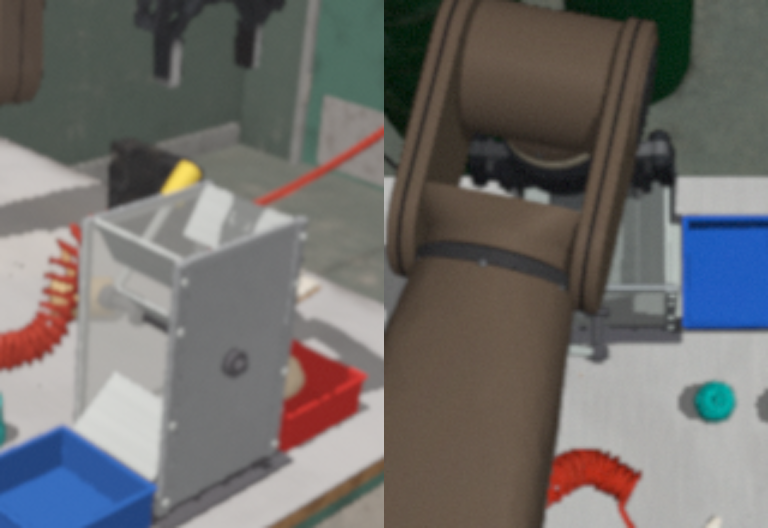

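The core shows in the red bin (side view, about (381,233)). I move clear to the right, staying high, and check again.

play_rows:
  claw: [0,0,0,0,0,0,0,0,0,0,0]
  travel:
    - [-0.01,-0.02,0]
    - [-0.01,-0.06,0]
    - [-0.01,-0.1,0]
    - [-0.01,-0.14,0]
    - [-0.01,-0.18,0]
    - [-0.01,-0.22,0]
    - [-0.01,-0.25,0]
    - [-0.01,-0.28,0]
    - [-0.01,-0.3,0]
    - [-0.01,-0.3,0]
    - [-0.01,-0.3,0]
  dr:
    - [0,0,0]
    - [0,0,0]
    - [0,0,0]
    - [0,0,0]
    - [0,0,0]
    - [0,0,0]
    - [0,0,0]
    - [0,0,0]
    - [0,0,0]
    - [0,0,0]
    - [0,0,0]

```text
time: 13.1
eef_pos: [0.5911, -0.315, 0.3819]
tcp_rot: [-0.001, 0.703, -0.001, 0.711]
contact_force: [-0.6, 0.1, 0.4]
opening: 1.002
```

```bash
python3 - <<'E'
from h import *
from plant import vision
c=vision.read_camera("side");t=vision.read_camera("top")
cv2.imwrite("pics/k.png",np.hstack([cv2.resize(c["img"][110:270,280:420,::-1],None,fx=2.8,fy=2.8,interpolation=cv2.INTER_CUBIC),cv2.resize(t["img"][130:290,160:300,::-1],None,fx=2.8,fy=2.8,interpolation=cv2.INTER_CUBIC)]))
cv2.imwrite("pics/l.png",t["img"][:,:,::-1])
pickle.dump(c,open("side.pkl","wb"));pickle.dump(t,open("top.pkl","wb"))
E
```

```text
(no output)
```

View pics/k.png

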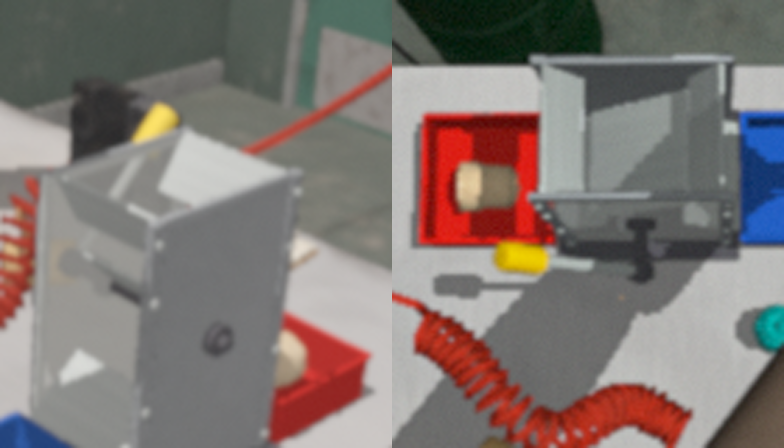

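View pics/l.png

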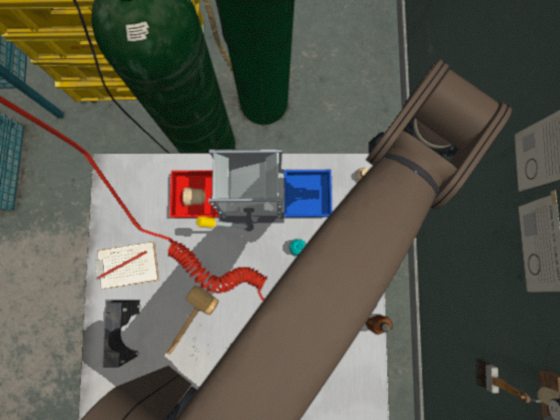

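```bash
python3 - <<'E'
from h import *
from plant import ctrl
s,t=load()
for x in(455,487,520): print(atz(t,(160+(x-392)/2.8,130+187/2.8),.025).round(3), dep(t,(160+(x-392)/2.8,130+187/2.8)).round(3))
E
```

```text
[0.581 0.17  0.025] [0.585 0.174 0.005]
[0.581 0.139 0.025] [0.578 0.136 0.043]
[0.581 0.108 0.025] [0.581 0.107 0.027]
```

play_rows:
  claw: [0,0,0,0,0]
  travel:
    - [0,0,0]
    - [0,0,0]
    - [0,0,0]
    - [0,0,0]
    - [0,0,0]
  dr:
    - [0,0,0]
    - [0,0,0]
    - [0,0,0]
    - [0,0,0]
    - [0,0,0]

```text
time: 13.7
eef_pos: [0.5914, -0.314, 0.3824]
tcp_rot: [-0.001, 0.703, -0.0, 0.712]
contact_force: [0.6, 1.5, 0.4]
opening: 0.999
```

```bash
python3 - <<'E'
from h import *
from plant import vision
s,t=load();c=vision.read_camera("top");s2=vision.read_camera("side")
d=np.abs(c["img"][165:225,165:215].astype(int)-t["img"][165:225,165:215]).sum(2);print(d.mean(),d.max())
cv2.imwrite("pics/m.png",cv2.resize(s2["img"][200:370,130:330,::-1],None,fx=3,fy=3))
E
```

```text
6.597 40
```

View pics/m.png

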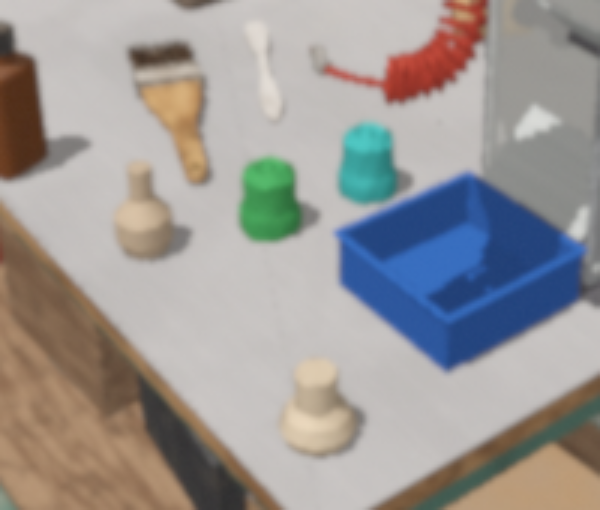

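The core lies still in the bin, spanning y 0.108 to 0.170 inside the bin's 0.078 to 0.198. Both whole cores are standing untouched.

```bash
python3 -c "
from plant import ctrl
print(ctrl.sign_off())"
```

```text
the job is handed in; nothing more can be done
None
```

The broken core is in the red bin, and I handed the job in at about 13.8 s on the robot's clock; the hand-in gives no verdict.

**What I did:** I pushed the lever left, toward the red bin, with the shut fingers. I then gripped the broken core (the middle of the three), lowered it into the hopper mouth and let go, and it slid down into the bin.

**Last checks:**
- **Broken core:** it lies on its side in the bin, spanning y 0.108–0.170 m against the bin's 0.078–0.198 m. Two top pictures about half a second apart differ only by noise, so it has stopped moving.
- **Lever:** the pictures put it at about 0.73 rad after the push, and it still looked the same after the drop. I felt no clear force from the stop while pushing, so that angle comes from the images alone.
- **Whole cores:** both were still standing in their places in the last side picture. I judged this by eye and did not measure their positions again.
- **Robot:** the gripper was open and clear of everything, at z = 0.38 m.

No check failed or disagreed.

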